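# Prop up the draining tray

### The arm

A 6-joint arm with a two-finger parallel gripper is mounted at the origin on the work surface. World frame = base frame: x ahead of the robot, y to its left, z up, the work surface at z = 0. Lengths are in m, angles in rad, forces in N, time in s.
With the tool pointing down it reaches from about 0.35 to 0.85 m from the base axis. Payload 8.1 kg.
Tool frame: the origin (TCP) lies midway between the tips of the shut fingers; the grasp point (between the pads) lies 19 mm behind it; z points along the fingers, y is the direction in which the jaws open and shut (so a half turn about z gives the same grasp; the last joint's range is limited). The gripper opens to 93 mm and grips with 3 to 60 N. Pads are 15 mm wide; open, the fingers measure 128 mm over their backs; the gripper's body (75 mm by 188 mm) begins 65 mm behind the grasp point.
Start: joints at [-0.085, 0.13, 1.488, -0, 1.523, -0.085], TCP at [0.6, 0, 0.219] pointing down, gripper open.
Joint ranges: [-2.96, 2.96], [-0.89, 2.26], [0.02, 2.5], [-1.34, 4.48], [0, 2.73], [-2.66, 2.66]. Speed limits (rad/s): [2.39, 2.39, 2.79, 3.14, 3.14, 3.14].

### API

Orientations are given as a rotation vector (axis times angle).
In Python, from workcell import ctrl gives the robot as it stands.
- The arm moves only by the tool jog_arm, never from a script. Its argument "rows" is one flat list of numbers, 4 for each row, row after row: the shift along the world's x, y, z in units of 25 mm (1.0 is 25 mm), then the turn about the world's z in units of 5 degrees (1.0 is 5 degrees). A call has 1 to 8 rows; each row shifts and turns the commanded pose from where the row before left it; what a row does not reach is not made up. A row lasts 1/10 s, in which the tool goes at most 50 mm and 8.59 degrees, less where a joint would pass 70% of its speed; a pose out of reach is approached as far as the arm can. A call is refused whole if a number of a shift passes 1 or a number of a turn 1, either way. A call with a gripper value outside its range is refused whole. "fingers" is the opening, from -1 (shut) to 1 (fully open), set as the call begins (left out, the last holds). The fingers move at their own pace and stop on an object; "squeeze" is the grip in N (left out, the last holds). Time passes only in rows, so rows that do not move let the fingers close. It gives the time, the measured TCP pose, the force and the opening at its end, in the units of the state.
- ctrl.state(): the state, without advancing time (a new reading comes with each control period).
- ctrl.capture(name): name is "scene" or "side" or "wrist"; returns (picture, depth): 384x512x3 uint8, red, green, blue; 384x512 float32, m along the optical axis (not along the pixel's ray), 0 where there is no reading.
- ctrl.camera_info(name): a dict with "mtx" (3x3 intrinsics, pixels), "dist" ([k1, k2, p1, p2, k3] as OpenCV has them; the pictures are not rectified), "camera_from_world" (4x4, takes a point from world to camera coordinates); the wrist camera has in their place "hand_eye" (4x4, takes a point from camera to tool coordinates, whose origin is the TCP and whose axes are the flange's). Camera axes: x right, y down, z forward; pixel columns grow to the right and rows downward; lengths in m; the calibration is good to about 2 mm. A picture is of the moment at which its call begins: read the wrist's pose just before it. camera_info takes no time and is no camera call.
- ctrl.hand_in(): hands the job in, once; it reports no verdict.
Trained networks look in the newest picture that a camera, given by its name, has taken for a name from the list of things; names that differ only in an ending like _2 or _b are one class to them, and where a whole thing is asked for, a point or a joint stands for the part that bears it (a point fixed in the world has none). Each returns a list of dicts, best first, with "conf" (0 to 1); they miss things now and then, are a little off and sometimes report something else, mostly with a low value. They report only what shows in the picture. A call takes as long as a camera call.
- ctrl.search_frame(camera, query): "xy" ([column, row] in pixels, amid what is visible of it).
- ctrl.pinpoint(camera, query): "xy" ([column, row] in pixels: a listed point, or the origin of a listed thing).
The state is a dict: "time_s": time; "joint_positions": joint angles; "qd": joint speeds; "effort": joint torques, N m; "eef_pos": TCP position; "orientation": TCP orientation; "contact_force": force on the tool from outside, world axes, zero at the start; "moment": the same for the moment, N m; "grip_width": finger opening in m.
Only numpy, scipy, OpenCV 4.12 (cv2) and the standard library are available. Lean on these libraries where they do the work, as an engineer would, in place of code of your own. Each camera call takes 0.05 s, during which the arm holds its last target.

### The job

Rinsed glassware is standing upside down on one of the two draining trays on the lab bench. Tilt that tray so it drains: swing its red-handled, spring-loaded prop leg up and over until it locks against its stop, and leave the tray standing on the leg. Leave the empty tray as it is, lying flat.

Things in the scene. Friction and masses are not known exactly. Their poses are not given: they have to be found in the camera images.
- wet_stand: Fixed draining stand, base 270 x 150 mm. Its white tray, rim 71 mm high, holds upturned glassware up to 160 mm above the bench; the other stand is alike but has bare pegs. Origin: on the bench under mid-width of the tray. +x runs along the tray to its hinge (x 90, z 35 mm), so the -x end rises; z up. Leg on the -y side, pivot axis along y at x -50, z 35 mm. Yawed up to 0.35 rad from world.
- wet_leg (a joint): Angle (rad) of its prop leg, a flat pale-metal bar beside the tray. 0: folded towards -x, 10 deg above level. Grows as it swings up (upright at 1.40) and over to +x, to the stop at 2.35. Its roller, captive in a rail under the tray, lifts the tray 22 deg at most, at 1.83 (over centre), 18 deg at the stop. Sprung: let go before 1.8 it falls back, past 1.9 it goes to the stop and stays.
- wet_handle (a point): Middle of the grip of that leg's red round handle bar: 12 mm diameter, 56 mm free length along the stand's y, 100 mm from the leg's pivot axis, 108 mm to the -y side of the stand's origin. Starts at x -148 mm (stand frame), 52 mm above the bench; rises to 135 mm; ends at x +32 mm, 93 mm high. Takes up to about 10 N. It may turn between the fingers as the leg swings.
- empty_leg (a joint): The same joint on the other stand, the one with the empty tray: 0 when folded, as it starts and must stay.

How it is judged:
By the outcome, as a careful person would: the job done as asked, in the order asked, and still so for the second after the job is handed in, with the robot touching nothing.
It also fails if it takes over 40 s, if anything falls off the work surface, if the arm or the gripper's body presses on something with over 40 N, if the wrist force passes 120 N, or if a joint passes its speed limit or range.

## Working session

There is one attempt and no reset: what is moved stays moved. The work goes in short steps, Python scripts to look and compute and a tool call to move; the robot and the scene stay as the last step left them, time stands still between calls to the robot, and variables do not carry over. Pictures are saved under pics/ and viewed, and the job is handed in when it is done.

Besides the shell and the picture viewer there is one more tool, called after "Request:" as a command line: name --argument value ..., lists and objects as JSON in quotes. jog_arm: Moves the arm, as the interface text tells. Its arguments: {"type":"object","properties":{"rows":{"type":"array","items":{"type":"number"}},"fingers":{"type":"number"},"squeeze":{"type":"number"}},"required":["rows"]}

```bash
ls; mkdir -p pics
cat > h.py <<'E'
import numpy as np,cv2
from workcell import ctrl
def shot(n,f):
    p,d=ctrl.capture(n); cv2.imwrite('pics/'+f,p[:,:,::-1]); np.save('pics/'+f[:-4]+'.npy',d); return p,d
def world(n,uv,z):
    i=ctrl.camera_info(n); K=np.array(i['mtx']);D=np.array(i['dist'],float)
    r=cv2.undistortPoints(np.array([[uv]],float),K,D)[0,0]; c=np.array([r[0]*z,r[1]*z,z,1])
    return (np.linalg.inv(np.array(i['camera_from_world']))@c)[:3]
def ray(n,uv,h):
    a=world(n,uv,.1);b=world(n,uv,1.); t=(h-a[2])/(b[2]-a[2]); return a+t*(b-a)
def proj(n,P):
    i=ctrl.camera_info(n);T=np.array(i['camera_from_world'])
    return cv2.projectPoints(np.array(P,float).reshape(-1,3),cv2.Rodrigues(T[:3,:3])[0],T[:3,3],np.array(i['mtx']),np.array(i['dist'],float))[0].reshape(-1,2)
E
python3 - <<'E'
from h import *
for n in ['scene','side']:
    p,d=shot(n,n+'0.png')
    for q in ['wet_stand','wet_handle','wet_leg','empty_leg']:
        print(n,q,ctrl.pinpoint(n,q)if q in('wet_stand','wet_handle') else ctrl.search_frame(n,q))
print(ctrl.state())
E
```

```text
pics
scene wet_stand [{'xy': [338.3, 160.1], 'conf': 0.89}]
scene wet_handle [{'xy': [268.2, 152.1], 'conf': 0.55}]
scene wet_leg [{'xy': [284.6, 151.8], 'conf': 0.72}]
scene empty_leg [{'xy': [166.4, 272.7], 'conf': 0.86}]
side wet_stand [{'xy': [154.6, 273.7], 'conf': 0.85}]
side wet_handle [{'xy': [237.7, 248.7], 'conf': 0.6}]
side wet_leg [{'xy': [233.3, 254.5], 'conf': 0.63}]
side empty_leg []
{'time_s': 0.5, 'joint_positions': array([-8.54065257e-02,  1.30446449e-01,  1.48822422e+00, -1.47623677e-05,
        1.52300044e+00, -8.54102658e-02]), 'qd': array([ 0.00046217, -0.00108444, -0.00057194, -0.00040966, -0.00177374,
       -0.00054327]), 'effort': array([-7.29118183e-04, -5.59173238e+01, -4.91570413e+01,  7.66790612e-02,
        2.41883565e-02, -3.76139440e-05]), 'eef_pos': array([5.99987835e-01, 1.38822391e-05, 2.18594136e-01]), 'orientation': array([-2.22140082e+00, -2.22141069e+00,  9.71046495e-05]), 'contact_force': array([0.40226997, 0.48944106, 0.46842641]), 'moment': array([ 0.00809169, -0.02198267,  0.03811892]), 'grip_width': 0.09289591881795578}
```

View pics/scene0.png

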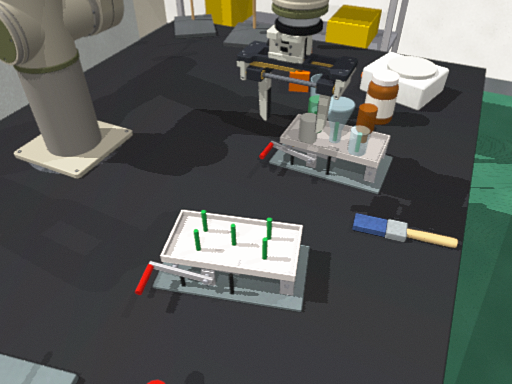

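View pics/side0.png

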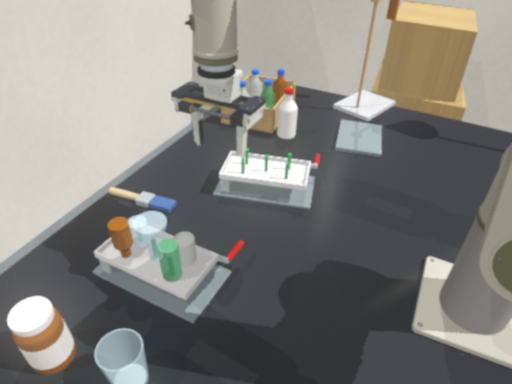

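Run:
```python
from h import *
ds={n:np.load(f'pics/{n}0.npy') for n in('scene','side')}
for n,so,sh in(('scene',(338.3,160.1),(268.2,152.1)),('side',(154.6,273.7),(237.7,248.7))):
    print(n,'origin@0',ray(n,so,0),'handle@.052',ray(n,sh,.052))
    im=cv2.imread(f'pics/{n}0.png'); hsv=cv2.cvtColor(im,cv2.COLOR_BGR2HSV)
    m=(((hsv[...,0]<8)|(hsv[...,0]>172))&(hsv[...,1]>120)&(hsv[...,2]>60)).astype(np.uint8)
    k,l,s,c=cv2.connectedComponentsWithStats(m)
    for j in range(1,k):
        if s[j,4]>15:
            v,u=np.where(l==j); z=ds[n][v,u]; g=z>0
            P=np.array([world(n,(a,b),w) for a,b,w in zip(u[g],v[g],z[g])])
            print(s[j],c[j],np.median(P,0) if len(P) else None, ray(n,c[j],.052))
            if len(P)>5: 
                q=P[:,:2]-np.median(P[:,:2],0); print('  dir',np.linalg.svd(q)[2][0], np.ptp(P,axis=0))
```

```text
scene origin@0 [0.64910676 0.22190223 0.        ] handle@.052 [0.50550975 0.1130144  0.052     ]
[259 142  15  17 109] [265.76146789 150.37614679] [0.49881321 0.11836179 0.05496839] [0.49748816 0.11700798 0.052     ]
  dir [ 0.28300781 -0.9591176 ] [0.04579829 0.11990805 0.0619553 ]
[134 264  20  31 247] [143.72874494 279.34412955] [ 0.46401031 -0.3149842   0.05626913] [ 0.46224915 -0.31546348  0.052     ]
  dir [ 0.43691463 -0.89950298] [0.06022412 0.09000139 0.06185208]
[147 379  19   5  62] [156.08064516 381.66129032] [ 0.62861765 -0.48870335  0.1686329 ] [ 0.58363564 -0.45299927  0.052     ]
  dir [ 0.78543771 -0.61894071] [0.08918651 0.06379154 0.17380942]
side origin@0 [0.64620663 0.22053667 0.        ] handle@.052 [0.49496785 0.11164502 0.052     ]
[285  87   9   8  53] [288.77358491  90.47169811] [ 0.63483115 -0.49137172  0.16731961] [ 0.73420341 -0.75104657  0.052     ]
  dir [ 0.36668493 -0.93034518] [0.11886079 0.27721777 0.10905337]
[314 153   6  11  45] [316.93333333 158.02222222] [ 0.46662684 -0.32026958  0.05659595] [ 0.4652312  -0.32366824  0.052     ]
  dir [ 0.19831043 -0.98013926] [0.03912021 0.14274822 0.06208267]
[227 240  17  21 146] [235.19178082 249.34931507] [0.49855217 0.11233512 0.05584445] [0.49888498 0.11590768 0.052     ]
  dir [-0.25016848  0.96820232] [0.03895159 0.11330899 0.06266568]
```

The wet stand is the far one in the scene view, with its red handle at about (266,150). The empty stand is the near one, handle at about (144,279). I'll work out the yaw from the tray rim and the base plate.

Run:
```python
from h import *
for n in('scene','side'):
    im=cv2.imread(f'pics/{n}0.png'); d=np.load(f'pics/{n}0.npy')
    v,u=np.mgrid[0:384,0:512]; g=d>0
    i=ctrl.camera_info(n); r=cv2.undistortPoints(np.stack([u.ravel(),v.ravel()],1).astype(float)[:,None],np.array(i['mtx']),np.array(i['dist'],float))[:,0]
    z=d.ravel(); C=np.stack([r[:,0]*z,r[:,1]*z,z,np.ones_like(z)])
    W=(np.linalg.inv(np.array(i['camera_from_world']))@C)[:3].T
    np.save(f'pics/W_{n}.npy',W)
    hsv=cv2.cvtColor(im,cv2.COLOR_BGR2HSV).reshape(-1,3)
    red=((hsv[:,0]<8)|(hsv[:,0]>172))&(hsv[:,1]>120)&(hsv[:,2]>60)
    near=(z>0)&(abs(W[:,0]-.5)<.08)&(abs(W[:,1]-.115)<.06)
    m=red&near&(W[:,2]>.042)&(W[:,2]<.07); P=W[m]
    q=P[:,:2]-P[:,:2].mean(0);dr=np.linalg.svd(q)[2][0]; print(n,'handle',P.mean(0),dr,np.ptp(q@dr))
    # rim : white, z .06-.075
    m=(z>0)&(abs(W[:,0]-.65)<.2)&(abs(W[:,1]-.22)<.17)&(W[:,2]>.060)&(W[:,2]<.078)&(hsv[:,1]<50)
    P=W[m][:,:2].astype(np.float32); rc=cv2.minAreaRect(P); print('rim',rc,len(P), np.median(P,0))
    big=cv2.resize(im[ (100 if n=='scene' else 200):(200 if n=='scene' else 320), (230 if n=='scene' else 80):(410 if n=='scene' else 260)],None,fx=4,fy=4,interpolation=cv2.INTER_CUBIC)
    cv2.imwrite(f'pics/{n}0z.png',big)
```

```text
scene handle [0.49907794 0.11395546 0.05495226] [-0.03809774 -0.99927402] 0.05939460899074245
rim ((0.6321712136268616, 0.21593743562698364), (0.12584953010082245, 0.23567983508110046), 89.68408966064453) 1022 [0.6426135  0.17432392]
side handle [0.49795574 0.12004817 0.05637681] [-0.00197637  0.99999805] 0.05799342967910072
rim ((0.624950647354126, 0.21644112467765808), (0.12784267961978912, 0.2534877061843872), 89.88543701171875) 1145 [0.5771579  0.24926053]
```

View pics/scene0z.png

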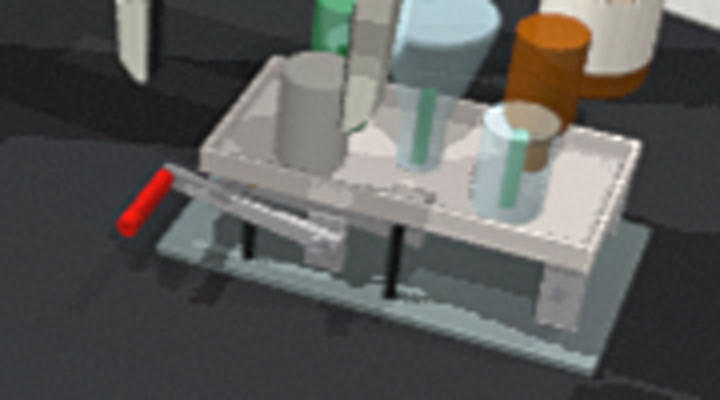

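View pics/side0z.png

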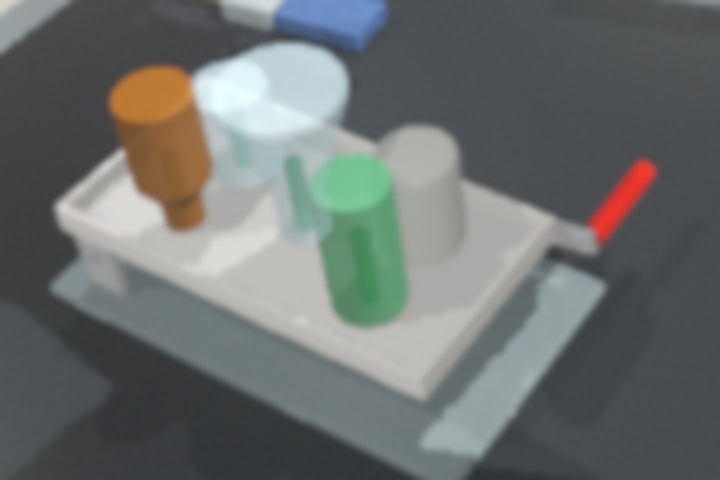

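Run:
```python
from h import *
print(np.round(ctrl.camera_info('wrist')['hand_eye'],3))
```

```text
[[-0.    -0.959 -0.282  0.079]
 [ 1.    -0.001  0.001  0.   ]
 [-0.001 -0.282  0.959 -0.165]
 [ 0.     0.     0.     1.   ]]
```

Request:
jog_arm --rows '[-0.8, 0.84, 0, 0, -0.8, 0.84, 0, 0, -0.8, 0.84, 0, 0, -0.8, 0.84, 0, 0, -0.84, 0.84, 0, 0, 0, 0, -0.8, 0, 0, 0, -0.8, 0, 0, 0, 0, 0]'

```text
time_s: 1.3
eef_pos: [0.497, 0.105, 0.1759]
orientation: [-2.219, -2.22, 0.006]
contact_force: [-0.6, -0.4, -0.1]
grip_width: 0.0929
```

Run:
```python
from h import *
W=np.vstack([np.load('pics/W_scene.npy'),np.load('pics/W_side.npy')])
g=(W[:,0]>.49)&(W[:,0]<.78)&(W[:,1]>.14)&(W[:,1]<.30)&(W[:,2]>.078)&(W[:,2]<.175)
P=W[g]
for y in np.arange(.14,.30,.02):
    print(round(y,2),[ (lambda q: round(float(np.percentile(q,97))*1000) if len(q)>3 else 0)(P[(P[:,1]>=y)&(P[:,1]<y+.02)&(P[:,0]>=x)&(P[:,0]<x+.025)][:,2]) for x in np.arange(.5,.775,.025)])
s=ctrl.state(); p,d=shot('wrist','wrist1.png')
print(ctrl.pinpoint('wrist','wet_handle'))
i=ctrl.camera_info('wrist'); T=np.eye(4);T[:3,:3]=cv2.Rodrigues(np.array(s['orientation']))[0];T[:3,3]=s['eef_pos'];M=T@np.array(i['hand_eye'])
hsv=cv2.cvtColor(p,cv2.COLOR_RGB2HSV); m=((hsv[...,0]<8)|(hsv[...,0]>172))&(hsv[...,1]>120)&(hsv[...,2]>60)&(d>0)
v,u=np.where(m);r=cv2.undistortPoints(np.stack([u,v],1).astype(float)[:,None],np.array(i['mtx']),np.array(i['dist'],float))[:,0];z=d[v,u]
P=(M@np.stack([r[:,0]*z,r[:,1]*z,z,np.ones_like(z)]))[:3].T
k=(P[:,2]>.04)&(P[:,2]<.07);print(k.sum(),u.min(),u.max(),v.min(),v.max(),P[k].mean(0),np.percentile(P[k],[3,97],axis=0)); q=P[k][:,:2]; q=q-q.mean(0); print(np.linalg.svd(q,full_matrices=False)[2][0]); print(s['eef_pos'])
```

```text
0.14 [0, 0, 0, 0, 0, 0, 0, 0, 0, 0, 0]
0.16 [0, 0, 121, 121, 0, 0, 0, 116, 116, 0, 0]
0.18 [0, 0, 122, 122, 160, 160, 160, 117, 118, 0, 0]
0.2 [0, 0, 122, 158, 160, 160, 160, 118, 118, 0, 0]
0.22 [0, 0, 144, 145, 160, 160, 160, 150, 150, 0, 0]
0.24 [0, 0, 145, 145, 160, 160, 157, 150, 150, 0, 0]
0.26 [0, 0, 142, 142, 0, 0, 0, 149, 147, 0, 0]
0.28 [0, 0, 0, 0, 0, 0, 0, 0, 0, 0, 0]
[{'xy': [256.7, 178.1], 'conf': 0.55}]
864 250 264 138 206 [0.49991368 0.12140537 0.05622052] [[0.49453999 0.0936162  0.05301587]
 [0.50529287 0.14740338 0.05842168]]
[-0.00182939 -0.99999833]
[0.49701883 0.10504914 0.17590919]
```

View pics/wrist1.png

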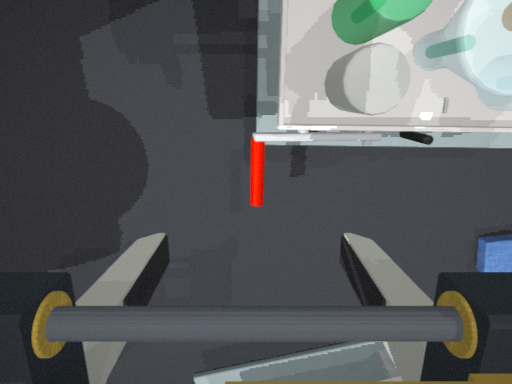

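Request:
jog_arm --rows '[0, -0.1, -0.95, 0, 0, 0, -0.95, 0, 0, 0, -0.95, 0, 0, 0, -0.95, 0, 0, 0, -0.95, 0, 0, 0, -0.95, 0, 0, 0, 0, 0, 0, 0, 0, 0]' --fingers 0

```text
time_s: 2.2
eef_pos: [0.4997, 0.1024, 0.0373]
orientation: [2.222, 2.221, 0.001]
contact_force: [0.8, 0.2, 0.3]
grip_width: 0.0465
```

Run:
```python
from h import *
s=ctrl.state();print(s['eef_pos'],s['orientation'],s['contact_force'],s['grip_width'],s['time_s'])
p,d=shot('wrist','wrist2.png'); p,d=shot('side','side2.png')
```

```text
[0.49970536 0.10242708 0.03726949] [2.22163685e+00 2.22087025e+00 6.05995977e-04] [0.80830674 0.24328459 0.33220458] 0.04646077463361995 2.2
```

View pics/wrist2.png

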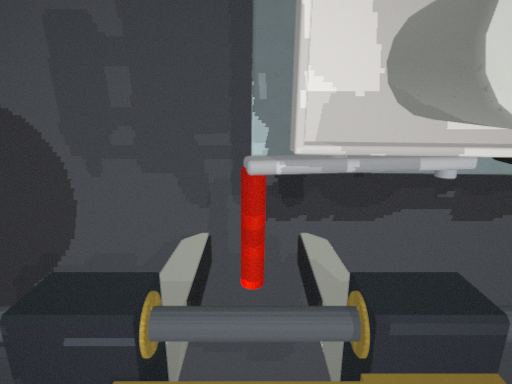

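View pics/side2.png

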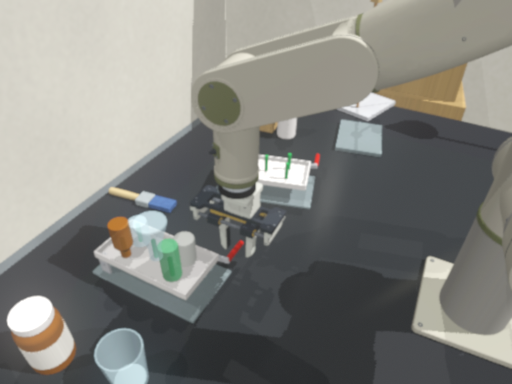

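Request:
jog_arm --rows '[-0.05, 0.2, -0.12, 0, 0, 0, 0, 0, 0, 0, 0, 0, 0, 0, 0, 0, 0, 0, 0, 0, 0, 0, 0, 0]' --fingers -1 --squeeze 30

```text
time_s: 2.9
eef_pos: [0.4988, 0.1076, 0.0334]
orientation: [2.221, 2.22, 0.003]
contact_force: [5.2, 0.9, -3.0]
grip_width: 0.0112
```

Run:
```python
from h import *
s=ctrl.state();print(s['eef_pos'],s['contact_force'],s['grip_width'],s['time_s'])
x0,y0,z0=0.498,0,0.052
# circle about pivot, start angle 10deg; waypoint rows, units
import math
prev=(0,0)
sx=-100*math.cos(math.radians(10));sz=100*math.sin(math.radians(10))
for k in range(0,24):
    t=2.35*min(k,22)/22; a=math.radians(10)+t
    X=-100*math.cos(a)-sx; Z=100*math.sin(a)-sz
    print(k,round(t,2),round(X/25,2),round(Z/25,2),' d',round((X-prev[0])/25,2),round((Z-prev[1])/25,2)); prev=(X,Z)
```

```text
[0.49879556 0.10757008 0.0333862 ] [ 5.18583834  0.86353356 -3.03030597] 0.01115396001769808 2.9
0 0.0 0.0 0.0  d 0.0 0.0
1 0.11 0.1 0.42  d 0.1 0.42
2 0.21 0.24 0.82  d 0.14 0.4
3 0.32 0.42 1.21  d 0.18 0.39
4 0.43 0.64 1.57  d 0.22 0.36
5 0.53 0.9 1.91  d 0.26 0.34
6 0.64 1.2 2.22  d 0.29 0.31
7 0.75 1.52 2.49  d 0.33 0.28
8 0.85 1.88 2.73  d 0.35 0.24
9 0.96 2.25 2.93  d 0.38 0.2
10 1.07 2.65 3.09  d 0.4 0.16
11 1.18 3.06 3.21  d 0.41 0.12
12 1.28 3.48 3.28  d 0.42 0.07
13 1.39 3.91 3.31  d 0.43 0.03
14 1.5 4.34 3.29  d 0.43 -0.02
15 1.6 4.76 3.22  d 0.42 -0.06
16 1.71 5.17 3.11  d 0.41 -0.11
17 1.82 5.57 2.96  d 0.4 -0.15
18 1.92 5.95 2.76  d 0.38 -0.19
19 2.03 6.31 2.53  d 0.36 -0.23
20 2.14 6.64 2.26  d 0.33 -0.27
21 2.24 6.94 1.95  d 0.3 -0.3
22 2.35 7.2 1.62  d 0.27 -0.33
23 2.35 7.2 1.62  d 0.0 0.0
```

Request:
jog_arm --rows '[0.04, 0, 0.21, 0, 0.06, 0, 0.21, 0, 0.07, 0, 0.2, 0, 0.07, 0, 0.2, 0, 0.09, 0, 0.2, 0, 0.09, 0, 0.19, 0, 0.11, 0, 0.18, 0, 0.11, 0, 0.18, 0]'

```text
time_s: 3.7
eef_pos: [0.5125, 0.1073, 0.0713]
orientation: [-2.22, -2.22, 0.004]
contact_force: [0.9, 0.6, -9.9]
grip_width: 0.0111
```

Run:
```python
from h import *
s=ctrl.state();print(s['eef_pos'],s['contact_force'],s['grip_width'],s['time_s'])
p,d=shot('wrist','wrist3.png')
```

```text
[0.51253108 0.10734448 0.07128812] [ 0.87815773  0.56061784 -9.91608517] 0.011069933656098792 3.7
```

View pics/wrist3.png

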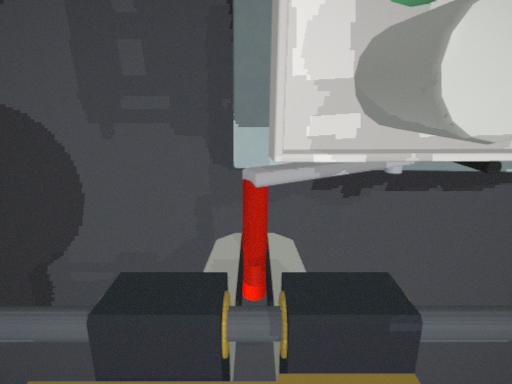

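The handle (column 255, rows 180–295) is held between the pads and the leg is rising. The force is about 10 N, as expected, so I'll carry on along the arc.

Request:
jog_arm --rows '[0.13, 0, 0.17, 0, 0.13, 0, 0.17, 0, 0.15, 0, 0.16, 0, 0.15, 0, 0.15, 0, 0.16, 0, 0.14, 0, 0.16, 0, 0.14, 0, 0.17, 0, 0.12, 0, 0.18, 0, 0.12, 0]'

```text
time_s: 4.55
eef_pos: [0.5418, 0.107, 0.103]
orientation: [-2.219, -2.219, 0.009]
contact_force: [-22.5, -4.1, 19.4]
grip_width: 0.0109
```

Request:
jog_arm --rows '[0.19, 0, 0.1, 0, 0.19, 0, 0.1, 0, 0.2, 0, 0.08, 0, 0.2, 0, 0.08, 0, 0.2, 0, 0.06, 0, 0.2, 0, 0.06, 0, 0.21, 0, 0.04, 0, 0.21, 0, 0.03, 0]'

```text
time_s: 5.35
eef_pos: [0.5848, 0.1066, 0.1171]
orientation: [2.221, 2.22, -0.002]
contact_force: [-8.2, -5.1, 4.4]
grip_width: 0.011
```

Run:
```python
from h import *
s=ctrl.state();print(s['eef_pos'],s['contact_force'],s['grip_width'],s['time_s'])
p,d=shot('side','side4.png');p,d=shot('wrist','wrist4.png')
```

```text
[0.58480062 0.10657495 0.11713799] [-8.19169401 -5.13777166  4.40401749] 0.010986927596028331 5.35
```

View pics/side4.png

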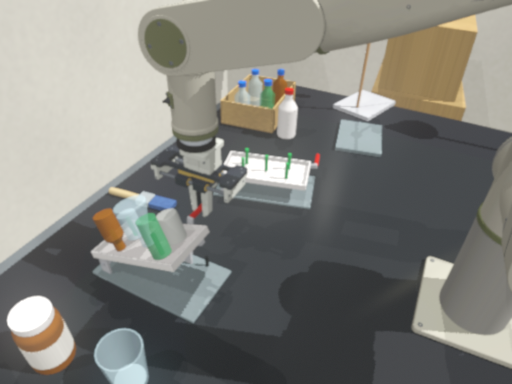

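View pics/wrist4.png

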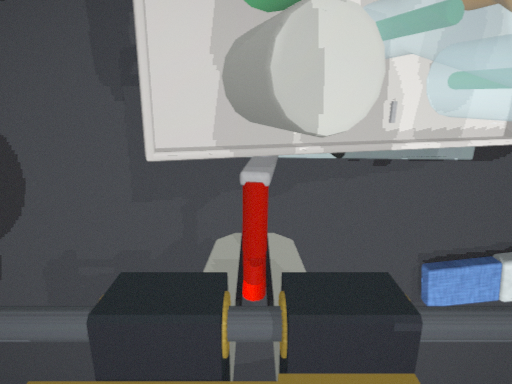

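Request:
jog_arm --rows '[0.21, 0, 0.02, 0, 0.21, 0, 0.01, 0, 0.22, 0, -0.01, 0, 0.22, 0, -0.01, 0, 0.21, 0, -0.03, 0, 0.21, 0, -0.04, 0, 0.21, 0, -0.05, 0, 0.2, 0, -0.06, 0]'

```text
time_s: 6.25
eef_pos: [0.6276, 0.1063, 0.1127]
orientation: [2.221, 2.219, -0.001]
contact_force: [-4.4, -5.6, 2.6]
grip_width: 0.0109
```

Request:
jog_arm --rows '[0.2, 0, -0.07, 0, 0.2, 0, -0.08, 0, 0.19, 0, -0.09, 0, 0.19, 0, -0.1, 0, 0.18, 0, -0.11, 0, 0.18, 0, -0.12, 0, 0.17, 0, -0.13, 0, 0.16, 0, -0.14, 0]'

```text
time_s: 7.05
eef_pos: [0.6644, 0.1061, 0.0911]
orientation: [2.221, 2.219, -0.001]
contact_force: [-0.8, -6.5, -2.2]
grip_width: 0.0111
```

Run:
```python
from h import *
s=ctrl.state();print(s['eef_pos'],s['contact_force'],s['grip_width'],s['time_s'])
p,d=shot('side','side5.png');p,d=shot('wrist','wrist5.png')
```

```text
[0.66439404 0.10607091 0.09110322] [-0.81645099 -6.54611404 -2.22522932] 0.011077560142553717 7.05
```

View pics/side5.png

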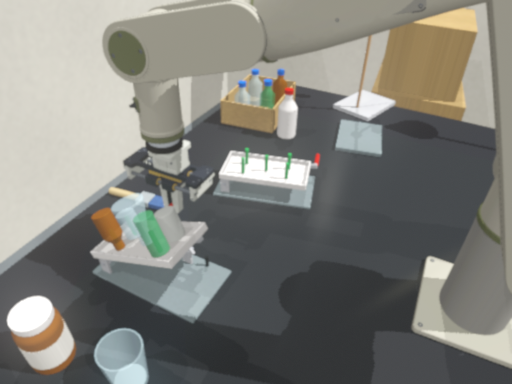

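View pics/wrist5.png

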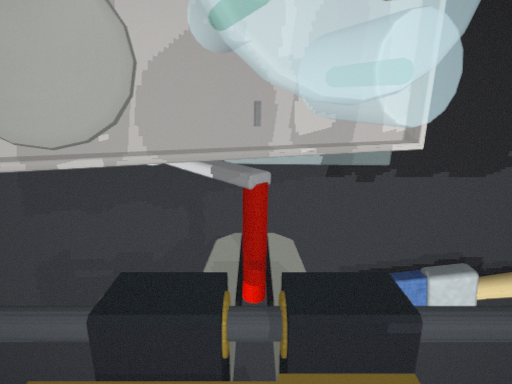

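Request:
jog_arm --rows '[0.15, 0, -0.14, 0, 0.15, 0, -0.15, 0, 0.14, 0, -0.16, 0, 0.13, 0, -0.16, 0, 0.07, 0, -0.09, 0, 0, 0, 0, 0, 0, 0, 0, 0]'

```text
time_s: 7.85
eef_pos: [0.6792, 0.106, 0.0752]
orientation: [2.222, 2.22, -0.004]
contact_force: [-14.0, -6.9, 12.7]
grip_width: 0.0111
```

Run:
```python
from h import *
s=ctrl.state();print(s['eef_pos'],s['contact_force'],s['grip_width'],s['time_s'])
p,d=shot('wrist','wrist6.png')
```

```text
[0.67915714 0.10597168 0.07523365] [-14.04791162  -6.90089991  12.71543987] 0.011075233373054135 7.85
```

View pics/wrist6.png

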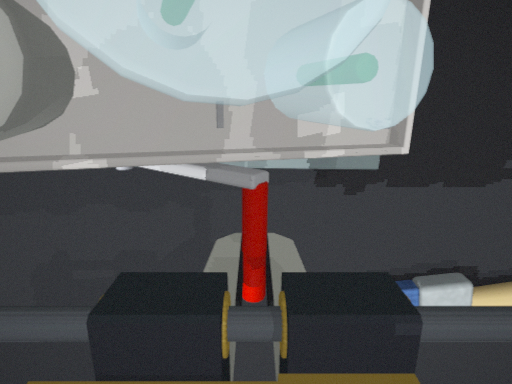

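The handle is at (0.679, 0.094) and pushes back with about 19 N, which matches the stop position. I'll open the fingers and lift straight up.

Request:
jog_arm --rows '[0, 0, 0, 0, 0, 0, 0, 0, 0, 0, 0, 0, 0, 0, 0, 0]' --fingers 0

```text
time_s: 8.3
eef_pos: [0.6801, 0.1077, 0.0732]
orientation: [2.221, 2.221, 0.002]
contact_force: [0.6, -0.3, 0.6]
grip_width: 0.0382
```

Request:
jog_arm --rows '[0, -0.1, 0.5, 0, 0, -0.2, 0.8, 0, 0, -0.2, 0.8, 0, 0, -0.4, 0.9, 0, 0, -0.8, 0.9, 0, 0, -0.9, 0.9, 0, 0, -0.9, 0.5, 0, 0, 0, 0, 0]'

```text
time_s: 9.1
eef_pos: [0.6813, 0.0169, 0.2097]
orientation: [2.221, 2.215, 0.005]
contact_force: [0.1, 1.2, -0.2]
grip_width: 0.0465
```

Run:
```python
from h import *
s=ctrl.state();print(s['eef_pos'],s['contact_force'],s['grip_width'],s['time_s'])
for n in('side','scene'):
    p,d=shot(n,n+'7.png'); h=ctrl.pinpoint(n,'wet_handle'); print(n,h)
    print(proj(n,[.680,.117,.093]))
    hsv=cv2.cvtColor(p,cv2.COLOR_RGB2HSV); m=(((hsv[...,0]<8)|(hsv[...,0]>172))&(hsv[...,1]>120)&(hsv[...,2]>60)&(d>0)).astype(np.uint8)
    k,l,st,c=cv2.connectedComponentsWithStats(m)
    for j in range(1,k):
        if st[j,4]>15:
            v,u=np.where(l==j); print(c[j],np.median([world(n,(a,b),d[b,a]) for a,b in zip(u,v)],0))
```

```text
[0.68127582 0.01692196 0.20965762] [ 0.06307188  1.16818968 -0.18999487] 0.04649108793107897 9.1
side [{'xy': [167.9, 213.0], 'conf': 0.56}]
[[165.192697   210.44987561]]
[288.8490566   90.49056604] [ 0.63412312 -0.49242639  0.16672386]
[316.89130435 157.95652174] [ 0.46662433 -0.32318028  0.05654382]
[169.22413793 207.06896552] [0.67543435 0.10382762 0.0976889 ]
scene []
[[343.67633029 155.22737936]]
[342.25471698 155.83018868] [0.67845432 0.10966195 0.09617355]
[143.71774194 279.34274194] [ 0.46393199 -0.31479796  0.05623346]
[156.04918033 381.70491803] [ 0.62851141 -0.48873076  0.16892862]
```

View pics/side7.png

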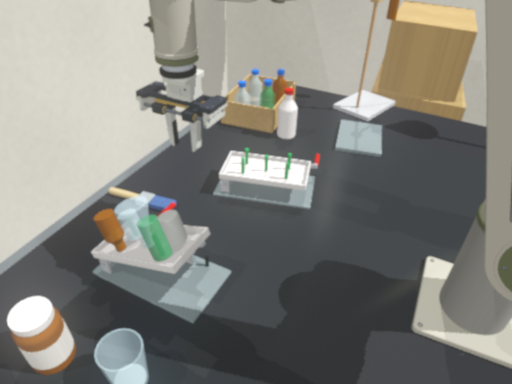

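View pics/scene7.png

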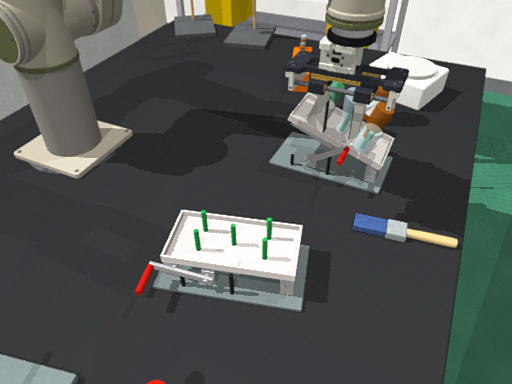

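The wet tray stands tilted and its handle is at the stop position (scene 342,156, against 344,155 predicted). All the glassware is still on the tray. The empty tray hasn't changed, and the arm is clear. Handing in.

Run:
```python
from workcell import ctrl
print(ctrl.hand_in())
```

```text
the job is handed in; nothing more can be done
None
```

The glassware tray is now tilted and standing on its prop leg. I gripped the red handle, swung it up and over to the stop, let go, lifted clear and handed in at about 9 s.

**Last checks**
- **Leg at its stop:** before release, the handle was at x 0.679, z 0.094 m, pushing back with about 19 N. After release, the scene camera measured its surface at (0.678, 0.110, 0.096) and the side camera at (0.675, 0.104, 0.098). The stop position I expected was about (0.680, 0.117, 0.093).
- **Glassware:** the side view after release shows it all still on the tilted tray.
- **Empty stand:** its handle did not move, and the tray still lies flat.
- **Arm:** it ended clear of everything. The highest force in my readings, taken at the end of each move, was about 30 N partway through the swing, because my arc was slightly off.

**Disagreement:** in the last scene picture the network did not find the handle. I relied on its red colour and depth there. In the side picture the network's point was about 6 pixels from the colour-based one.

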